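# Third hand at the mould-frame jig

### The job

We are screwing together a small wooden tile-mould frame: take the loose end board, set it upright and level across the open ends of the two side rails in the jig, centred so that its ends are flush with their outer faces, and press it squarely against both rail ends so that the sprung carriage slides back until its pointer stands in the green part of the scale, never in the red. Press only through the board, keep the pressure steady for a good three seconds, and finish while still holding it there: do not let go, the screws go in next. Leave the cup, the jar and the tape where they are.

Things in the scene. Friction and masses are not known exactly. Their poses are not given: they have to be found in the camera images.
- end_board: loose end board of the frame, medium brown wood with dark screw holes near both ends, 18 mm thick (own x) x 110 mm long (y) x 45 mm high (z), 0.05 to 0.1 kg; stands on its long edge on the table, left or right of the jig. Origin: centre of its underside. Both big faces are alike, either may face the rails. Grip it across the 18 mm thickness.
- jig: fixed plywood jig; origin on the table, midway between the side rails, under their open ends at rest; x: pressing direction, away from the robot, z up. In its frame: front apron x -92 to -26 mm, y +-75 mm, top z 16 mm; then the carriage's ledge, top z 15 mm, where the board belongs; grey spring housing x 165-247 mm, 52 mm high; scale strip y 75-101 mm, top z 19 mm: white, green x 63-80 mm, red.
- carriage (a joint): travel (m) of the sprung carriage along the jig's x: 0 at rest, end stop 0.045; spring 400 N/m, no preload (10 mm = 4 N), friction 0.2 N; it springs back when let go. Carries the half-finished light wood frame and a black pointer at jig x = 50 mm + travel over the scale: green is 0.013 to 0.030 (5 to 12 N), red above.
- frame: half-finished frame of light wood, U-shaped, open to the robot, on the carriage: two side rails 98 long x 14 x 45 mm high, 110 mm over their outer faces, and a far board joined across. Origin: 15 mm over the table, 90 mm (x) behind the open ends, between the rails. It swivels about there by up to 0.05 rad (2 Nm/rad) to follow the board. Between the rails 82 mm are free and open above: a finger fits in.
- blue_cup: bystander: light blue cup, 66 mm wide and high; origin under its centre.
- slip_jar_lidded: bystander: glass jar with a yellow lid, 80 mm wide, 136 mm high; origin under its centre.
- masking_tape: bystander: roll of tan tape lying flat, 96 mm wide, 25 mm high; origin under its centre.
There are look-alikes about, which are no part of the job. Of the things shaped like the end_board, the brown one is meant.

How it is judged:
On the way:
1. the board is pressed square, level and centred against both rail ends, pointer in the green, without a break for 2 s (value of joint carriage between 0.0125 and 0.0305 m and contact force between end_board and frame between 4 and 14 N and y of end_board in the frame of jig between -0.007 and 0.007 m and z of end_board in the frame of jig between 0.01 and 0.022 m and angle between the x axis of end_board and the x axis of frame, either way round below 0.025 rad and angle between end_board's own z axis and vertical below 0.1 rad and contact force between the fingers and end_board above 1 N and contact force between each of the arm, the fingers and frame below 0.5 N and velocity of joint carriage between -0.01 and 0.01 m/s), for 2 s.
At the end, for the whole second after the job is handed in: Held by the robot: travel 12.5-30.5 mm and still; board presses the frame with 4-14 N, square to it within 0.025 rad, centred within 7 mm, upright within 0.1 rad, underside 10-22 mm over the table; robot itself does not touch the frame; cup, jar and tape moved under 20 mm (all of step 1 and distance of each of blue_cup, slip_jar_lidded, masking_tape from where it was at the start of the episode below 0.02 m); the arm keeps its last pose, push and grip.
It fails at once if pressed deep into the red: carriage travel over 34 mm (value of joint carriage above 0.034 m).
It fails at once if the cup, the jar or the tape is shoved by more than 20 mm (distance of any of blue_cup, slip_jar_lidded, masking_tape from where it was at the start of the episode above 0.02 m).
It also fails if it takes over 45 s, if anything falls off the work surface, if the arm or the gripper's body presses on something with over 40 N, if the wrist force passes 120 N, or if a joint passes its speed limit or range.

### The arm

A 7-joint arm with a two-finger parallel gripper is mounted at the origin on a cart in front of the work surface, level with it; the furniture and walls round the work are solid. World frame = base frame: x ahead of the robot, y to its left, z up, the work surface at z = 0. Lengths are in m, angles in rad, forces in N, time in s.
With the tool pointing down it reaches from about 0.35 to 0.9 m from the base axis. Payload 7.2 kg.
Tool frame: the origin (TCP) lies at the very end of the fingers, on their centre line; the grasp point (between the pads) lies robot.grip_point_offset behind it (robot.grip_point_offset is the distance from the TCP to the grasp point, in m); z points along the fingers, y is the direction in which the jaws open and shut (so a half turn about z gives the same grasp; the last joint's range is limited). The gripper opens to 85 mm and grips with 20 to 120 N. Pads are 22 mm wide; open, the fingers measure 114 mm over their backs; the gripper's body (76 mm by 85 mm) begins 54 mm behind the grasp point. The pads swing forward as they close: fully open they stand 13 mm farther back than shut.
Start: joints at [1.142, 0.411, -0.013, 1.596, 0.006, 1.134, -0.082], TCP at [0.221, -0.585, 0.231] pointing down, gripper open.
Joint ranges: [-2.95, 2.95], [-0.29, 1.99], [-1.47, 1.44], [0.14, 2.54], [-1.03, 4.17], [0.13, 1.85], [-2.86, 2.86]. Speed limits (rad/s): [2.39, 2.39, 3.01, 3.01, 3.14, 3.14, 3.14].

### API

Orientations are given as a unit quaternion [x, y, z, w].
In Python, from plant import robot, imaging, job_done gives the robot as it stands. The module is installed in compiled form; this text tells all that it offers.
- The arm moves only by the shell command python3 -m pendant 'ROWS'. ROWS is JSON, a list of rows, each an object of numbers: "dx", "dy", "dz": the shift along the world's x, y, z in cm; "twist": the turn about the world's z in rad; "gripper": the opening, from 0 (shut) to 1 (fully open). In form: [{"dx": .., "dy": .., "dz": .., "twist": .., "gripper": ..}, ...]. A call has 1 to 5 rows; each row shifts and turns the commanded pose from where the row before left it; what a row does not reach is not made up. A row lasts 1/8 s, in which the tool goes at most 62.5 mm and 10.7 degrees, less where a joint would pass 70% of its speed; a pose out of reach is approached as far as the arm can. A call with a gripper value outside its range is refused whole. The fingers move at their own pace and stop on an object; the grip force is fixed at half the most. Time passes only in rows, so rows that do not move let the fingers close. It gives the time, the measured TCP pose, the force and the opening at its end, in the units of the state.
- robot.get_state(): the state, without advancing time (a new reading comes with each control period).
- imaging.get_image(name): name is "side" or "top" or "wrist"; returns the picture (400x640x3 uint8, red, green, blue); there is no depth.
- imaging.calibration(name): a dict with "fov_y" (degrees; the focal length in pixels is half the picture's height over the tangent of half this angle, whatever the lens; pixels are square), "cx", "cy" (the principal point, pixels), "extrinsics" (4x4, takes a point from world to camera coordinates); the wrist camera has in their place "T_tool_cam" (4x4, takes a point from camera to tool coordinates, whose origin is the TCP and whose axes are the flange's). Camera axes: x right, y up, looking along -z (the intrinsics and any distortion apply to the point x, -y, -z); pixel columns grow to the right and rows downward; lengths in m; the calibration is good to about 2 mm. A picture is of the moment at which its call begins: read the wrist's pose just before it. calibration takes no time and is no camera call.
- job_done(): hands the job in, once; it reports no verdict.
The state is a dict: "time_s": time; "joint_pos": joint angles; "joint_velocities": joint speeds; "joint_torque": joint torques, N m; "position": TCP position; "eef_rot": TCP orientation; "force": force on the tool from outside, world axes, zero at the start; "ft_torque": the same for the moment, N m; "gripper_width": opening from 0.0 (shut) to 1.0 (fully open).
Only numpy, scipy, OpenCV 4.12 (cv2) and the standard library are available. Lean on these libraries where they do the work, as an engineer would, in place of code of your own. Each camera call takes 0.05 s, during which the arm holds its last target.

## Working session

There is one attempt and no reset: what is moved stays moved. The work goes in short steps, Python scripts to look and compute and a shell command to move; the robot and the scene stay as the last step left them, time stands still between calls to the robot, and variables do not carry over. Pictures are saved under pics/ and viewed, and the job is handed in when it is done.

```bash
mkdir -p pics
python3 - <<'E'
from plant import robot, imaging
import cv2, numpy as np
s=robot.get_state(); print(s, robot.grip_point_offset)
for n in ["side","top","wrist"]:
    c=imaging.calibration(n); print(n,c)
    im=imaging.get_image(n); cv2.imwrite(f"pics/{n}0.png",im[:,:,::-1])
E
```

```text
{'time_s': 0.0, 'joint_pos': array([ 1.14181572,  0.41191417, -0.01269954,  1.59705299,  0.00557596,
        1.13422419, -0.08215607]), 'joint_velocities': array([ 9.01984088e-04, -4.79560092e-05,  2.63823096e-04,  2.38332839e-03,
       -1.74245228e-04, -1.14564732e-03, -1.15057003e-03]), 'joint_torque': array([ 1.25845589e-03, -6.00622058e+01,  6.83005080e-01, -2.99406338e+01,
        1.38793630e-02,  1.07495603e-02, -9.91406978e-06]), 'position': array([ 0.22042292, -0.58433268,  0.23044054]), 'eef_rot': array([ 9.83769226e-01,  1.79436614e-01, -1.85931549e-04, -7.59292958e-04]), 'force': array([-0.24511649, -0.32282918,  0.51895742]), 'ft_torque': array([ 0.01163705, -0.00667114,  0.03074305]), 'gripper_width': 1.001820802888596} 0.0187
side {'fov_y': 55.11777243785887, 'cx': 327.29296191268037, 'cy': 197.10968746165028, 'extrinsics': array([[-0.99925117,  0.03567926,  0.01496994,  0.54641034],
       [-0.0134844 , -0.68376122,  0.72958123,  0.02715091],
       [ 0.03626678,  0.72883303,  0.6837303 , -1.42740107],
       [ 0.        ,  0.        ,  0.        ,  1.        ]])}
top {'fov_y': 44.90579357455969, 'cx': 316.23003281201966, 'cy': 203.8278900919847, 'extrinsics': array([[ 0.02877605, -0.99948822,  0.01397252,  0.0432537 ],
       [ 0.98732157,  0.03060317,  0.1557548 , -0.53754885],
       [-0.1561027 ,  0.00931336,  0.98769692, -1.36393194],
       [ 0.        ,  0.        ,  0.        ,  1.        ]])}
wrist {'fov_y': 69.9341571155662, 'cx': 318.88187759299853, 'cy': 199.33920840350845, 'T_tool_cam': array([[-6.00314243e-04,  9.64820277e-01,  2.62909630e-01,
         6.79631855e-02],
       [ 9.99999703e-01,  7.06262951e-04, -3.08481477e-04,
         4.08624776e-04],
       [-4.83312515e-04,  2.62909367e-01, -9.64820414e-01,
        -1.42743258e-01],
       [ 0.00000000e+00,  0.00000000e+00,  0.00000000e+00,
         1.00000000e+00]])}
```

View pics/top0.png

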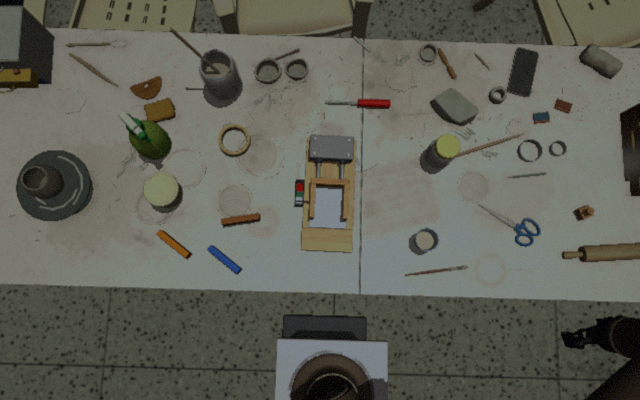

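View pics/side0.png

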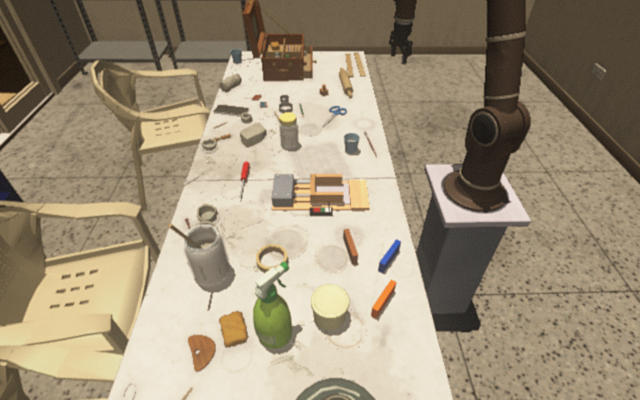

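The board-shaped candidates in the top view are brown at (241,219), orange at (173,244) and blue at (224,259). Brown fits the description (medium brown, left of the jig). The jig is at about (328,195), the cup at (424,241), the jar at (440,152) and the tape at (235,140). I'll confirm with an enlarged crop and measure.

```bash
cat > h.py <<'E'
from plant import robot, imaging
import cv2, numpy as np
from scipy.spatial.transform import Rotation as R
def cam(n,st=None):
    c=imaging.calibration(n); f=200/np.tan(np.radians(c['fov_y'])/2)
    if n=='wrist':
        T=np.eye(4);T[:3,:3]=R.from_quat(st['eef_rot']).as_matrix();T[:3,3]=st['position']
        W=T@c['T_tool_cam']
    else: W=np.linalg.inv(c['extrinsics'])
    return f,c['cx'],c['cy'],W
def cast(C,uv,z):
    f,cx,cy,W=C; uv=np.atleast_2d(uv).astype(float)
    d=np.c_[(uv[:,0]-cx)/f,-(uv[:,1]-cy)/f,-np.ones(len(uv))]@W[:3,:3].T
    o=W[:3,3]; return o+d*((z-o[2])/d[:,2])[:,None]
def proj(C,p):
    f,cx,cy,W=C; q=(np.atleast_2d(p)-W[:3,3])@W[:3,:3]
    return np.c_[cx+f*q[:,0]/-q[:,2],cy-f*q[:,1]/-q[:,2]]
E
python3 - <<'E'
from h import *
im=cv2.imread('pics/top0.png'); C=cam('top')
a=cv2.resize(im[190:280,140:270],None,fx=4,fy=4,interpolation=cv2.INTER_CUBIC)
b=cv2.resize(im[125:260,285:375],None,fx=2.66,fy=2.66,interpolation=cv2.INTER_CUBIC)[:360]
cv2.imwrite('pics/crop.png',np.hstack([a,b]))
for n,uv,z in [('board',(241,218),.045),('jig front L',(301,250),.016),('jig front R',(353,251),.016),('rail endL',(314,222),.06),('rail endR',(347,222),.06),('housL',(310,136),.052),('housR',(354,137),.052),('cup',(424,240),.066),('jar',(448,146),.136),('tape',(235,140),.025)]:
    print(n,cast(C,uv,z).round(4))
h=cv2.cvtColor(im,cv2.COLOR_BGR2HSV); print(h[219,230:255:4])
E
```

```text
Traceback (most recent call last):
ValueError: all the input array dimensions except for the concatenation axis must match exactly, but along dimension 0, the array at index 0 has size 360 and the array at index 1 has size 359
```

View pics/wrist0.png

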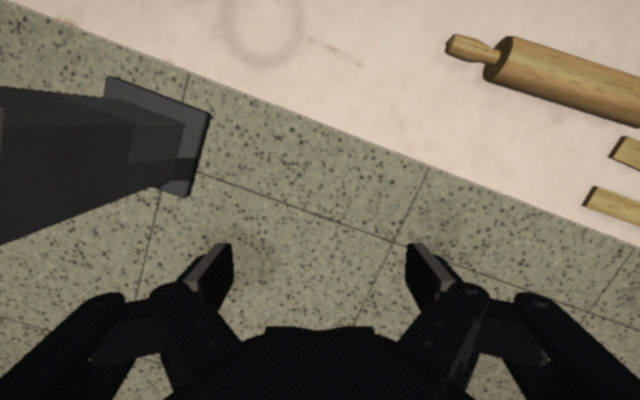

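Run:
```python
from h import *
im=cv2.imread('pics/top0.png'); C=cam('top')
a=cv2.resize(im[190:280,140:270],(520,360),interpolation=cv2.INTER_CUBIC)
b=cv2.resize(im[125:260,285:375],(240,360),interpolation=cv2.INTER_CUBIC)
cv2.imwrite('pics/crop.png',np.hstack([a,b]))
for n,uv,z in [('board',(241,218),.045),('orange',(173,244),.045),('blue',(224,259),.045),('jig front L',(301,250),.016),('jig front R',(353,251),.016),('rail endL',(314,222),.06),('rail endR',(347,222),.06),('housL',(310,136),.052),('housR',(354,137),.052),('cup',(424,240),.066),('jar',(448,146),.136),('tape',(235,140),.025)]:
    print(n,cast(C,uv,z).round(4))
h=cv2.cvtColor(im,cv2.COLOR_BGR2HSV); print(h[219,230:255:4])
```

```text
board [[0.4875 0.2746 0.045 ]]
orange [[0.4071 0.4639 0.045 ]]
blue [[0.3689 0.3165 0.045 ]]
jig front L [[0.4026 0.0995 0.016 ]]
jig front R [[ 0.4042 -0.0522  0.016 ]]
rail endL [[0.4805 0.0643 0.06  ]]
rail endR [[ 0.4834 -0.0298  0.06  ]]
housL [[0.7362 0.0836 0.052 ]]
housR [[ 0.7374 -0.0463  0.052 ]]
cup [[ 0.4381 -0.2483  0.066 ]]
jar [[ 0.6946 -0.3001  0.136 ]]
tape [[0.7246 0.3079 0.025 ]]
[[ 14 182  98]
 [ 12 169  98]
 [ 13 163 100]
 [ 13 173  96]
 [ 12 156 100]
 [ 13 163  97]
 [ 12 154  68]]
```

View pics/crop.png

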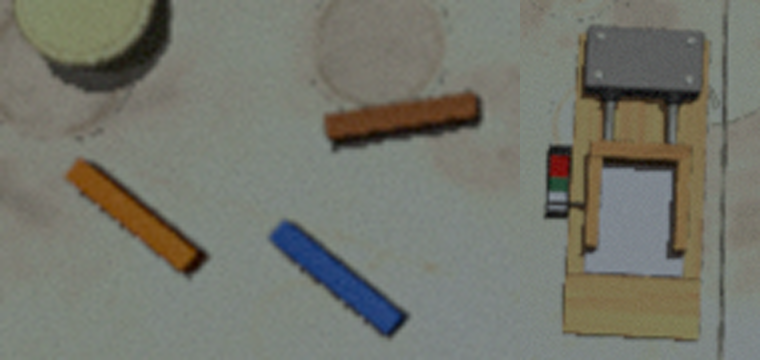

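The crop confirms the brown board with dark spots near its ends, distinct from the orange and blue look-alikes. On the jig, the apron faces the robot and the scale is on its left. I'll move over the jig and take a wrist picture there.

```bash
python3 -m pendant '[{"dx":1.7,"dy":4.5,"twist":0.093,"gripper":1},{"dx":1.7,"dy":4.5,"twist":0.093,"gripper":1},{"dx":1.7,"dy":4.5,"twist":0.093,"gripper":1},{"dx":1.7,"dy":4.5,"twist":0.093,"gripper":1},{"dx":1.7,"dy":4.5,"twist":0.093,"gripper":1}]'
python3 -m pendant '[{"dx":1.7,"dy":4.5,"twist":0.093,"gripper":1},{"dx":1.7,"dy":4.5,"twist":0.093,"gripper":1},{"dx":1.7,"dy":4.5,"twist":0.093,"gripper":1},{"dx":1.7,"dy":4.5,"twist":0.093,"gripper":1},{"dx":1.7,"dy":4.5,"twist":0.093,"gripper":1}]'
python3 -m pendant '[{"dx":1.7,"dy":4.5,"twist":0.093,"gripper":1},{"dx":1.7,"dy":4.5,"twist":0.093,"gripper":1},{"dx":1.7,"dy":4.5,"twist":0.093,"gripper":1},{"gripper":1},{"gripper":1}]'
python3 - <<'E'
from h import *
import pickle
s=robot.get_state(); im=imaging.get_image('wrist'); cv2.imwrite('pics/w1.png',im[:,:,::-1]); pickle.dump(s,open('w1.pkl','wb'))
print(s['position'],R.from_quat(s['eef_rot']).as_matrix().round(4),s['joint_pos'].round(2))
E
```

```text
[ 0.22046261 -0.58443602  0.23064935] [[ 9.356e-01  3.530e-01 -5.000e-04]
 [ 3.530e-01 -9.356e-01  1.100e-03]
 [-1.000e-04 -1.200e-03 -1.000e+00]] [ 1.14  0.41 -0.01  1.6   0.01  1.13 -0.08]invalid input
invalid input
invalid input
```

View pics/w1.png

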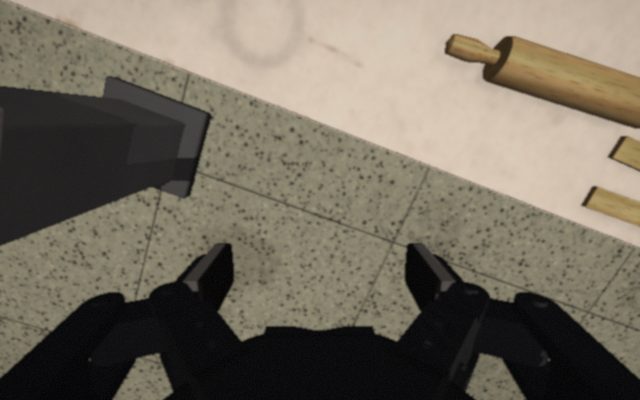

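The pendant refused the rows as "invalid input". Perhaps all keys are required, so I'll try a small row.

```bash
python3 -m pendant '[{"dx":1.7,"dy":4.5,"dz":0,"twist":0.093,"gripper":1}]'
```

```text
time_s: 0.32
position: [0.2357, -0.5415, 0.2305]
eef_rot: [0.975, 0.223, -0.001, 0.0]
force: [1.0, 0.4, 0.3]
gripper_width: 0.999
```

```bash
python3 -m pendant '[{"dx":1.7,"dy":4.5,"dz":0,"twist":0.093,"gripper":1},{"dx":1.7,"dy":4.5,"dz":0,"twist":0.093,"gripper":1},{"dx":1.7,"dy":4.5,"dz":0,"twist":0.093,"gripper":1},{"dx":1.7,"dy":4.5,"dz":0,"twist":0.093,"gripper":1},{"dx":1.7,"dy":4.5,"dz":0,"twist":0.093,"gripper":1}]'
python3 -m pendant '[{"dx":1.7,"dy":4.5,"dz":0,"twist":0.093,"gripper":1},{"dx":1.7,"dy":4.5,"dz":0,"twist":0.093,"gripper":1},{"dx":1.7,"dy":4.5,"dz":0,"twist":0.093,"gripper":1},{"dx":1.7,"dy":4.5,"dz":0,"twist":0.093,"gripper":1},{"dx":1.7,"dy":4.5,"dz":0,"twist":0.093,"gripper":1}]'
python3 -m pendant '[{"dx":1.7,"dy":4.5,"dz":0,"twist":0.093,"gripper":1},{"dx":1.7,"dy":4.5,"dz":0,"twist":0.093,"gripper":1},{"dx":0,"dy":0,"dz":0,"twist":0,"gripper":1},{"dx":0,"dy":0,"dz":0,"twist":0,"gripper":1}]'
python3 - <<'E'
from h import *
import pickle
s=robot.get_state(); im=imaging.get_image('wrist'); cv2.imwrite('pics/w2.png',im[:,:,::-1]); pickle.dump(s,open('w2.pkl','wb'))
print(s['position'],R.from_quat(s['eef_rot']).as_matrix().round(4),s['joint_pos'].round(2))
E
```

```text
time_s: 0.95
position: [0.323, -0.3132, 0.2314]
eef_rot: [0.896, 0.445, 0.0, 0.0]
force: [2.2, 0.7, 1.0]
gripper_width: 0.997
time_s: 1.58
position: [0.408, -0.0884, 0.2315]
eef_rot: [0.769, 0.639, 0.0, 0.0]
force: [1.4, -0.4, -0.0]
gripper_width: 1.0
time_s: 2.08
position: [0.4413, -0.0002, 0.231]
eef_rot: [0.708, 0.707, -0.0, -0.0]
force: [-0.3, 0.2, -0.6]
gripper_width: 0.998
[ 4.41284981e-01 -2.27552021e-04  2.31047417e-01] [[ 1.4e-03  1.0e+00 -7.0e-04]
 [ 1.0e+00 -1.4e-03 -3.0e-04]
 [-3.0e-04 -7.0e-04 -1.0e+00]] [ 0.47  0.15 -0.63  1.98  0.1   1.04 -0.21]
```

View pics/w2.png

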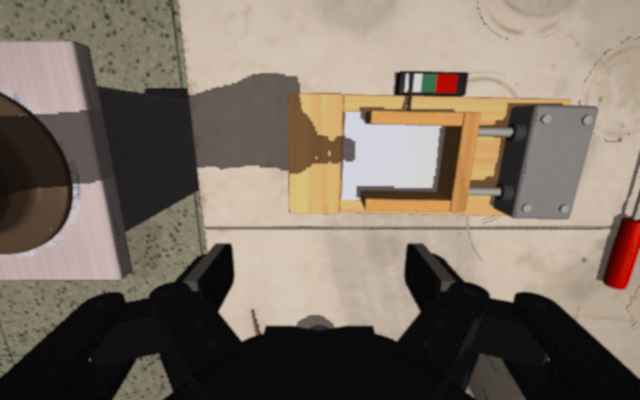

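The wrist view shows the jig whole: apron front edge u≈290 (v 94–213), rails starting at u≈366, scale at (430,82), housing at (545,160). I'll enlarge it and measure.

Run:
```python
from h import *
im=cv2.imread('pics/w2.png')
cv2.imwrite('pics/w2c.png',cv2.resize(im[60:230,280:480],(800,680),interpolation=cv2.INTER_CUBIC)[:600])
```

```text
(no output)
```

View pics/w2c.png

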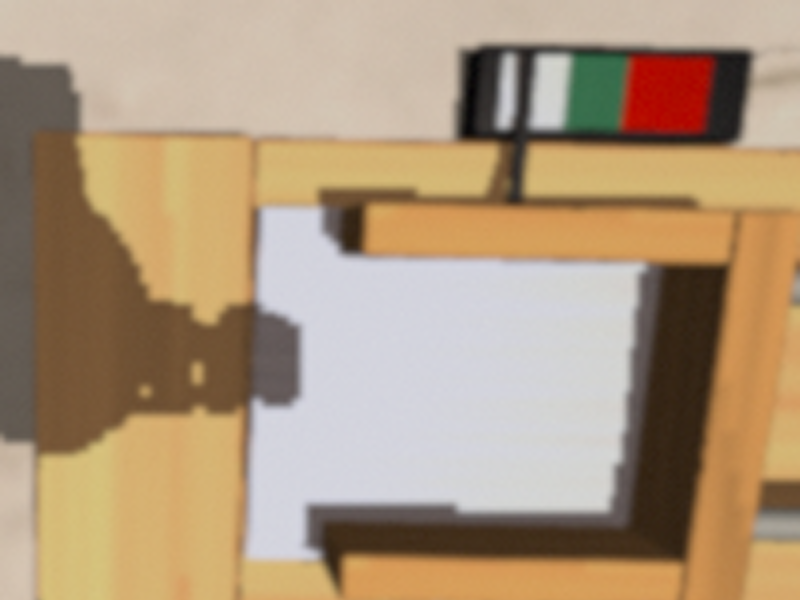

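Run:
```python
from h import *
import pickle
s=pickle.load(open('w2.pkl','rb'));C=cam('wrist',s)
im=cv2.imread('pics/w2.png');hsv=cv2.cvtColor(im,cv2.COLOR_BGR2HSV)
# rail tops: bright orange, V>180,S>110,H 10-20
print(hsv[115,380],hsv[205,380],hsv[180,300],hsv[100,360],hsv[150,465], hsv[208,300])
m=((hsv[...,1]>135)&(hsv[...,0]<16)&(hsv[...,2]>170)).astype(np.uint8)
n,l,st,c=cv2.connectedComponentsWithStats(m)
for i in range(1,n):
    if st[i,4]>100: print(st[i])
cv2.imwrite('pics/m.png',m*255)
def P(p,z): return cast(C,np.array(p),z)
cr=lambda x,y:(280+x/4-.375,60+y/4-.375)
print('rails',P([cr(362,203),cr(362,253),cr(343,556)],.06))
print('rail outer edge far',P([cr(735,211)],.06))
print('apron front',P([cr(36,132),cr(38,598)],.016))
print('apron back',P([cr(250,136),cr(243,598)],.016))
print('scale',P([cr(570,55),cr(625,55),cr(568,130),cr(622,132)],.019))
```

```text
[ 16 151 214] [ 16 148 217] [ 22 111 214] [ 20 116 213] [ 15 154 204] [ 22 108 214]
[436  75  20  17 286]
[ 450  113   39   98 1109]
[618 223  22  67 583]
rails [[ 0.49663996  0.07720973  0.06      ]
 [ 0.49721409  0.06454906  0.06      ]
 [ 0.49558676 -0.01864626  0.06      ]]
rail outer edge far [[0.59467397 0.07500775 0.06      ]]
apron front [[ 0.40737214  0.09884815  0.016     ]
 [ 0.4037281  -0.04463758  0.016     ]]
apron back [[ 0.47035287  0.09761592  0.016     ]
 [ 0.47083469 -0.04477836  0.016     ]]
scale [[0.56152682 0.11905989 0.019     ]
 [0.5773118  0.11902904 0.019     ]
 [0.56283378 0.0988203  0.019     ]
 [0.57864211 0.09824043 0.019     ]]
```

View pics/m.png

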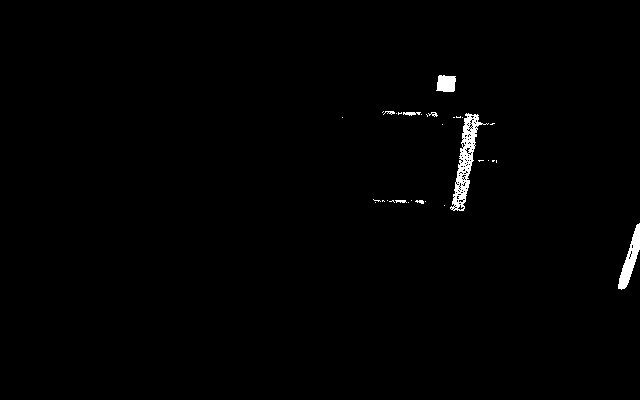

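Run:
```python
from h import *
import pickle
s=pickle.load(open('w2.pkl','rb'));C=cam('wrist',s)
im=cv2.imread('pics/w2.png')
g=cv2.cvtColor(im,cv2.COLOR_BGR2GRAY).astype(float)
b=cv2.GaussianBlur(im,(3,3),0).astype(float)
def edge(axis,fixed,lo,hi):
    """subpixel strongest edge along row/col in range"""
    out=[]
    for f in fixed:
        L=b[f,lo:hi+1] if axis=='u' else b[lo:hi+1,f]
        d=np.abs(np.diff(L,axis=0)).sum(1); k=d.argmax()
        w=slice(max(0,k-1),k+2); x=lo+.5+np.average(np.arange(len(d))[w],weights=d[w])
        out.append((x,f) if axis=='u' else (f,x))
    return np.array(out)
def fit(name,pts,z):
    p=cast(C,pts,z)[:,:2]
    vx,vy,x0,y0=cv2.fitLine(p.astype(np.float32),cv2.DIST_HUBER,0,1e-5,1e-5).ravel()
    a=np.arctan2(vy,vx); 
    print(name,'mean',p.mean(0).round(4),'angle',round(float((a+np.pi/4)%(np.pi)-np.pi/4),4),'span',np.ptp(p,axis=0).round(3))
fit('apron front u',edge('u',range(165,212),283,297),.016)
fit('apron L side',edge('v',range(310,340),88,99),.016)
fit('apron R side',edge('v',range(293,340),208,219),.016)
fit('apron back',edge('u',list(range(97,110))+list(range(165,210)),337,348),.016)
fit('rail L inner',edge('v',range(374,436),120,128),.06)
fit('rail R outer',edge('v',range(370,450),205,216),.06)
fit('rail R inner',edge('v',range(370,446),193,203),.06)
fit('rail L outer',edge('v',range(374,462),106,115),.06)
fit('railend L',edge('u',range(112,122),366,376),.06)
fit('railend R',edge('u',range(201,208),361,371),.06)
fit('farboard near',edge('u',range(130,192),448,466),.06)
fit('farboard far',edge('u',range(118,204),462,484),.06)
```

```text
apron front u mean [ 0.4026 -0.0165] angle 1.541 span [0.003 0.061]
apron L side mean [0.4496 0.0997] angle -0.0034 span [0.034 0.001]
apron R side mean [ 0.4389 -0.0505] angle -0.0186 span [0.06  0.003]
apron back mean [0.472  0.0077] angle 1.5569 span [0.006 0.138]
rail L inner mean [0.5338 0.0625] angle -0.0224 span [0.065 0.001]
rail R outer mean [ 0.5472 -0.0365] angle -0.0287 span [0.091 0.004]
rail R inner mean [ 0.5435 -0.0194] angle -0.0213 span [0.085 0.002]
rail L outer mean [0.5462 0.0787] angle -0.0176 span [0.091 0.005]
railend L mean [0.4974 0.071 ] angle 1.5999 span [0.    0.009]
railend R mean [ 0.4922 -0.025 ] angle 1.7514 span [0.001 0.007]
farboard near mean [0.5944 0.0242] angle 1.5472 span [0.002 0.067]
farboard far mean [0.6079 0.0238] angle 1.7883 span [0.032 0.093]
```

The jig comes out at about (0.496, 0.023), yaw ≈ -0.022 rad. Next I'll move over the board.

```bash
python3 -m pendant '[{"dx":0.8,"dy":4.6,"dz":0,"twist":0.02,"gripper":1},{"dx":0.8,"dy":4.6,"dz":0,"twist":0.02,"gripper":1},{"dx":0.8,"dy":4.6,"dz":0,"twist":0.02,"gripper":1},{"dx":0.8,"dy":4.6,"dz":0,"twist":0.02,"gripper":1},{"dx":0.8,"dy":4.6,"dz":0,"twist":0.02,"gripper":1}]'
python3 -m pendant '[{"dx":0.6,"dy":2.5,"dz":-2,"twist":0.02,"gripper":1},{"dx":0,"dy":0,"dz":-3,"twist":0,"gripper":1},{"dx":0,"dy":0,"dz":0,"twist":0,"gripper":1},{"dx":0,"dy":0,"dz":0,"twist":0,"gripper":1}]'
python3 - <<'E'
from h import *
import pickle
s=robot.get_state(); im=imaging.get_image('wrist'); cv2.imwrite('pics/w3.png',im[:,:,::-1]); pickle.dump(s,open('w3.pkl','wb'))
print(s['position'],R.from_quat(s['eef_rot']).as_matrix().round(4),s['joint_pos'].round(2))
E
```

```text
time_s: 2.75
position: [0.4824, 0.2297, 0.2312]
eef_rot: [0.672, 0.74, -0.0, 0.0]
force: [0.8, 0.5, -0.6]
gripper_width: 1.002
time_s: 3.25
position: [0.4883, 0.2543, 0.1821]
eef_rot: [0.665, 0.747, 0.0, 0.0]
force: [-0.4, -0.4, -0.2]
gripper_width: 0.996
[0.48830361 0.25431842 0.18214656] [[-1.168e-01  9.932e-01  7.000e-04]
 [ 9.932e-01  1.168e-01 -2.000e-04]
 [-2.000e-04  7.000e-04 -1.000e+00]] [-0.01  0.43 -0.72  1.8   0.33  1.03 -0.74]
```

View pics/w3.png

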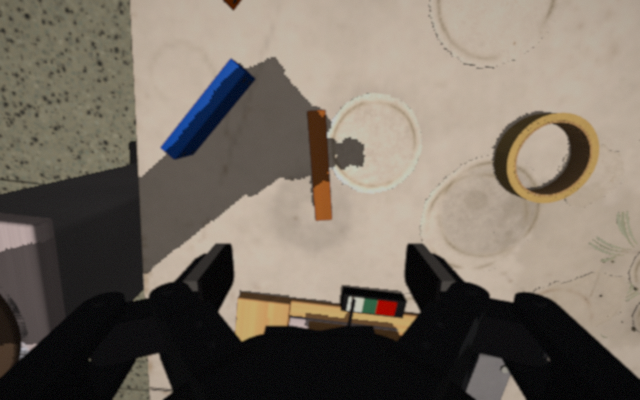

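The board is seen at (319,163), long axis almost vertical in the image and between the fingers. I'll measure its top-face edges.

Run:
```python
from h import *
import pickle
s=pickle.load(open('w3.pkl','rb'));C=cam('wrist',s)
im=cv2.imread('pics/w3.png');hsv=cv2.cvtColor(im,cv2.COLOR_BGR2HSV)
cv2.imwrite('pics/w3c.png',cv2.resize(im[100:230,270:370],(460,598),interpolation=cv2.INTER_CUBIC))
m=((hsv[...,0]<16)&(hsv[...,1]>110)).astype(np.uint8)
n,l,st,c=cv2.connectedComponentsWithStats(m)
i=l[163,318]; print(st[i])
cnt=max(cv2.findContours((l==i).astype(np.uint8),0,1)[0],key=cv2.contourArea)
r=cv2.minAreaRect(cnt);bx=cv2.boxPoints(r);print(r,bx)
p=cast(C,bx,.045)[:,:2];print(p.round(4),p.mean(0))
for v in range(105,224,8):
    print(v,np.nonzero(l[v]==i)[0][[0,-1]] if (l[v]==i).any() else None)
print('camera at',C[3][:3,3])
```

```text
[ 307  110   25  111 1874]
((319.4739074707031, 164.7925262451172), (109.8028564453125, 17.817155838012695), 86.00909423828125) [[306.7659   110.64426 ]
 [324.53983  109.404205]
 [332.18192  218.9408  ]
 [314.408    220.18085 ]]
[[0.4699 0.3286]
 [0.4862 0.3317]
 [0.5072 0.2253]
 [0.4891 0.2218]] [0.4881123  0.27683824]
105 None
113 [307 324]
121 [308 325]
129 [309 325]
137 [309 325]
145 [310 326]
153 [311 327]
161 [311 327]
169 [312 327]
177 [312 328]
185 [313 329]
193 [313 329]
201 [314 330]
209 [315 330]
217 [316 331]
camera at [0.48172629 0.32065535 0.32487184]
```

View pics/w3c.png

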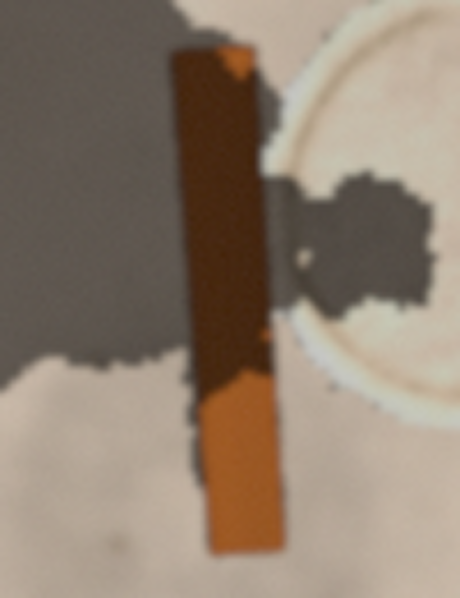

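```bash
python3 -m pendant '[{"dx":0,"dy":2.25,"dz":-3,"twist":0.07,"gripper":1},{"dx":0,"dy":0,"dz":-5,"twist":0,"gripper":1},{"dx":0,"dy":0,"dz":-5,"twist":0,"gripper":1},{"dx":0,"dy":0,"dz":-3,"twist":0,"gripper":1},{"dx":0,"dy":0,"dz":-1.3,"twist":0,"gripper":1}]'
python3 -m pendant '[{"dx":0,"dy":0,"dz":0,"twist":0,"gripper":1},{"dx":0,"dy":0,"dz":0,"twist":0,"gripper":1}]'
```

```text
time_s: 3.92
position: [0.4879, 0.2771, 0.0078]
eef_rot: [0.638, 0.77, -0.0, 0.0]
force: [0.1, 0.3, 0.1]
gripper_width: 0.996
time_s: 4.18
position: [0.4887, 0.2783, 0.01]
eef_rot: [0.637, 0.771, 0.001, 0.001]
force: [-0.5, 0.5, -0.2]
gripper_width: 0.999
```

```bash
python3 -m pendant '[{"dx":0,"dy":0,"dz":0,"twist":0,"gripper":0},{"dx":0,"dy":0,"dz":0,"twist":0,"gripper":0},{"dx":0,"dy":0,"dz":0,"twist":0,"gripper":0},{"dx":0,"dy":0,"dz":0,"twist":0,"gripper":0},{"dx":0,"dy":0,"dz":0,"twist":0,"gripper":0}]'
python3 -m pendant '[{"dx":0,"dy":0,"dz":0,"twist":0,"gripper":0},{"dx":0,"dy":0,"dz":0,"twist":0,"gripper":0},{"dx":0,"dy":0,"dz":0,"twist":0,"gripper":0}]'
```

```text
time_s: 4.8
position: [0.4878, 0.2779, 0.0086]
eef_rot: [0.637, 0.771, 0.0, 0.0]
force: [-0.1, 0.5, 3.6]
gripper_width: 0.206
time_s: 5.18
position: [0.4878, 0.2779, 0.0085]
eef_rot: [0.637, 0.771, 0.0, 0.0]
force: [-0.5, -1.1, 6.1]
gripper_width: 0.203
```

Gripped, at 17 mm opening. I'll lift and bring it over the jig front, high.

```bash
python3 -m pendant '[{"dx":0,"dy":0,"dz":3,"twist":0,"gripper":0},{"dx":0,"dy":0,"dz":5,"twist":0,"gripper":0},{"dx":-1,"dy":-4,"dz":5,"twist":-0.04,"gripper":0},{"dx":-1,"dy":-4.2,"dz":0,"twist":-0.05,"gripper":0},{"dx":-1,"dy":-4.2,"dz":0,"twist":-0.04,"gripper":0}]'
python3 -m pendant '[{"dx":-1,"dy":-4.2,"dz":0,"twist":-0.04,"gripper":0},{"dx":-1,"dy":-4.2,"dz":0,"twist":-0.04,"gripper":0},{"dx":0,"dy":-4.2,"dz":0,"twist":0,"gripper":0},{"dx":0,"dy":0,"dz":0,"twist":0,"gripper":0},{"dx":0,"dy":0,"dz":0,"twist":0,"gripper":0}]'
python3 - <<'E'
from h import *
import pickle
s=robot.get_state(); im=imaging.get_image('wrist'); cv2.imwrite('pics/w4.png',im[:,:,::-1]); pickle.dump(s,open('w4.pkl','wb'))
M=R.from_quat(s['eef_rot']).as_matrix();print(s['position'],M.round(4),'tool y ang',np.arctan2(M[1,1],M[0,1]))
E
```

```text
time_s: 5.8
position: [0.4576, 0.1538, 0.1367]
eef_rot: [0.686, 0.727, 0.0, 0.0]
force: [0.9, -0.1, -0.7]
gripper_width: 0.205
time_s: 6.42
position: [0.4379, 0.0296, 0.1364]
eef_rot: [0.715, 0.7, 0.0, -0.0]
force: [-0.1, -0.0, -1.2]
gripper_width: 0.205
[0.43790322 0.02961215 0.13641422] [[ 2.130e-02  9.998e-01 -1.000e-04]
 [ 9.998e-01 -2.130e-02  5.000e-04]
 [ 5.000e-04 -1.000e-04 -1.000e+00]] tool y ang -0.02126047446766908
```

View pics/w4.png

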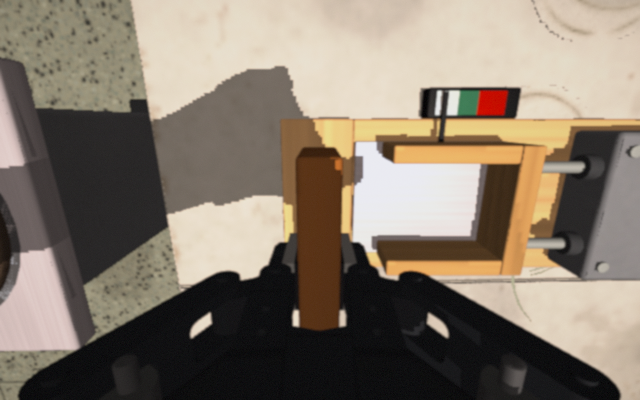

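The board is in the grip, top face from v≈157 to 328 and u≈297–342. I'll measure its position in the tool and refine the jig from this closer view.

Run:
```python
from h import *
import pickle
s=pickle.load(open('w4.pkl','rb'));C=cam('wrist',s)
im=cv2.imread('pics/w4.png')
cv2.imwrite('pics/w4c.png',np.hstack([cv2.resize(im[140:340,285:355],(210,600),interpolation=cv2.INTER_CUBIC),cv2.resize(im[130:290,360:560],(590,472),interpolation=cv2.INTER_CUBIC,).copy() if 0 else cv2.copyMakeBorder(cv2.resize(im[130:290,360:550],(570,480)),0,120,0,0,0)]))
b=cv2.GaussianBlur(im,(3,3),0).astype(float)
def edge(axis,fixed,lo,hi):
    out=[]
    for f in fixed:
        L=b[f,lo:hi+1] if axis=='u' else b[lo:hi+1,f]
        d=np.abs(np.diff(L,axis=0)).sum(1); k=d.argmax()
        w=slice(max(0,k-1),k+2); x=lo+.5+np.average(np.arange(len(d))[w],weights=d[w])
        out.append((x,f) if axis=='u' else (f,x))
    return np.array(out)
def fit(name,pts,z):
    p=cast(C,pts,z)[:,:2]
    vx,vy,x0,y0=cv2.fitLine(p.astype(np.float32),cv2.DIST_HUBER,0,1e-5,1e-5).ravel()
    a=np.arctan2(vy,vx)
    print(name,'mean',p.mean(0).round(4),'angle',round(float((a+np.pi/4)%(np.pi)-np.pi/4),4),'span',np.ptp(p,axis=0).round(3))
zt=s['position'][2]+.0365
fit('board left',edge('u',range(165,230),292,303),zt)
fit('board right',edge('u',range(175,230),335,347),zt)
fit('board far end',edge('v',range(304,330),153,162),zt)
fit('board near end',edge('v',range(308,335),322,336),zt)
fit('rail L inner',edge('v',range(400,475),158,166),.06)
fit('rail L outer',edge('v',range(402,500),140,148),.06)
fit('rail R inner',edge('v',range(395,470),258,270),.06)
fit('rail R outer',edge('v',range(400,500),268,282),.06)
fit('railend L',edge('u',range(148,160),390,400),.06)
fit('railend R',edge('u',range(265,273),380,394),.06)
fit('farboard near',edge('u',range(165,258),496,522),.06)
fit('apron back',edge('u',range(122,138),347,360),.016)
```

```text
board left mean [0.4308 0.0683] angle 1.4855 span [0.002 0.025]
board right mean [0.4489 0.0659] angle 1.5375 span [0.001 0.022]
board far end mean [0.4396 0.0837] angle -0.0183 span [0.009 0.001]
board near end mean [0.4398 0.0081] angle 0.0624 span [0.011 0.001]
rail L inner mean [0.5309 0.0631] angle -0.023 span [0.057 0.002]
rail L outer mean [0.54   0.0765] angle -0.0218 span [0.073 0.002]
rail R inner mean [ 0.5338 -0.0192] angle -0.0224 span [0.062 0.001]
rail R outer mean [ 0.5502 -0.035 ] angle -0.1157 span [0.085 0.011]
railend L mean [0.4973 0.0714] angle 1.6023 span [0.001 0.008]
railend R mean [ 0.4928 -0.0258] angle 1.889 span [0.003 0.007]
farboard near mean [0.5943 0.0227] angle 1.5481 span [0.002 0.078]
apron back mean [0.4727 0.0885] angle 1.5708 span [0.    0.013]
```

View pics/w4c.png

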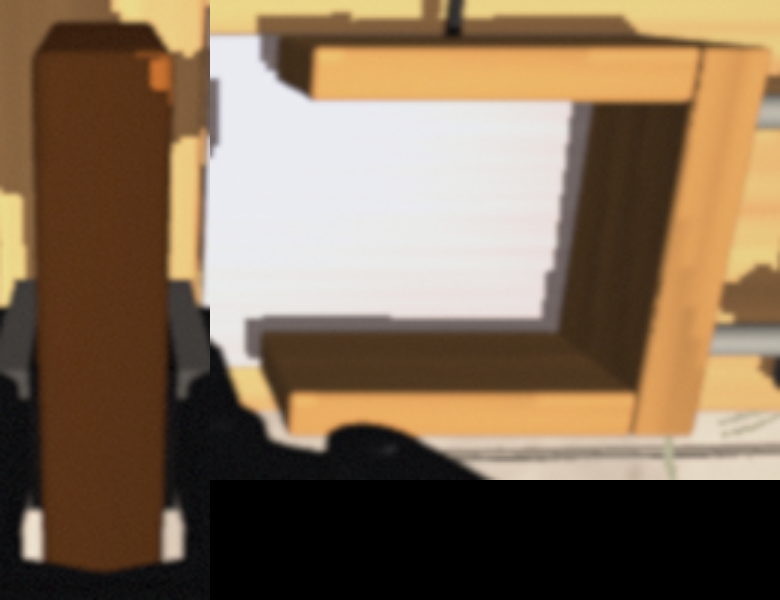

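Run:
```python
from h import *
import pickle
s=pickle.load(open('w4.pkl','rb'));C=cam('wrist',s)
zt=s['position'][2]+.0365
im=cv2.imread('pics/w4.png').astype(float)
for z in (zt-.003,zt,zt+.003):
    p=cast(C,[(296,165),(299.2,310),(340.8,165),(339.3,310)],z)[:,:2]
    print(p.round(4).tolist(), [np.arctan2(a[0]-b[0],-(a[1]-b[1])) for a,b in ((p[0],p[1]),(p[2],p[3]))])
for v in (165,180,200,220,230): print(v, im[v,290:304,2].astype(int), im[v,334:348,2].astype(int))
```

```text
[[0.4316, 0.0803], [0.4303, 0.0159], [0.4488, 0.0799], [0.448, 0.0155]] [np.float64(3.120640694398162), np.float64(3.1296146696560476)]
[[0.4319, 0.0807], [0.4306, 0.0181], [0.4486, 0.0804], [0.4478, 0.0177]] [np.float64(3.1206406943981624), np.float64(3.129614669656047)]
[[0.4321, 0.0812], [0.4308, 0.0203], [0.4484, 0.0808], [0.4476, 0.0199]] [np.float64(3.1206406943981624), np.float64(3.129614669656047)]
165 [132 135 135 134 129 106  84  78  82  86  89  89  90  92] [116 163 192 199 198 192 180 159 133 121 127 127 127 129]
180 [134 135 135 136 129 109  85  78  81  84  88  89  91  91] [ 86  87  86  86  87  84  81  83 101 118 128 129 129 128]
200 [135 135 134 137 133 120  99  84  85  88  90  90  91  91] [ 86  86  87  87  86  82  83 130 199 232 237 236 236 236]
220 [236 230 201 159 139 132 110  88  82  87  88  89  90  90] [ 87  85  88  86  84  82  99 151 209 233 237 236 237 236]
230 [236 236 230 199 156 134 116  93  84  86  88  90  89  89] [ 87  85  86  85  84  83 114 174 223 234 237 236 237 236]
```

Board yaw in the hand ≈ -0.017 and jig yaw ≈ -0.0225, so they agree. Now the descent in front of the rails, over the apron edge with the underside at about 18 mm.

```bash
python3 -m pendant '[{"dx":1.5,"dy":-0.6,"dz":-2,"twist":0,"gripper":0},{"dx":1.2,"dy":0,"dz":-3,"twist":0,"gripper":0},{"dx":0,"dy":0,"dz":-3,"twist":0,"gripper":0},{"dx":0,"dy":0,"dz":-2,"twist":0,"gripper":0},{"dx":0,"dy":0,"dz":-0.5,"twist":0,"gripper":0}]'
python3 -m pendant '[{"dx":0,"dy":0,"dz":-0.4,"twist":0,"gripper":0},{"dx":0,"dy":0,"dz":0,"twist":0,"gripper":0},{"dx":0,"dy":0,"dz":0,"twist":0,"gripper":0}]'
python3 - <<'E'
from h import *
import pickle
s=robot.get_state(); im=imaging.get_image('wrist'); cv2.imwrite('pics/w5.png',im[:,:,::-1]); pickle.dump(s,open('w5.pkl','wb'))
im=imaging.get_image('top'); cv2.imwrite('pics/top5.png',cv2.resize(im[120:270,280:380,::-1],(400,600),interpolation=cv2.INTER_CUBIC))
M=R.from_quat(s['eef_rot']).as_matrix();print(s['position'],'tool y ang',np.arctan2(M[1,1],M[0,1]),s['force'],s['ft_torque'])
E
```

```text
time_s: 7.1
position: [0.4642, 0.0247, 0.0303]
eef_rot: [0.714, 0.701, -0.001, -0.001]
force: [0.3, 0.4, -0.3]
gripper_width: 0.204
time_s: 7.48
position: [0.4655, 0.0232, 0.0281]
eef_rot: [0.715, 0.7, 0.0, 0.0]
force: [0.2, -0.7, -1.4]
gripper_width: 0.2
[0.46545126 0.0231886  0.02814376] tool y ang -0.021054403733745893 [ 0.22412648 -0.73522726 -1.40992861] [ 0.01115201  0.05220587 -0.01553742]
```

View pics/w5.png

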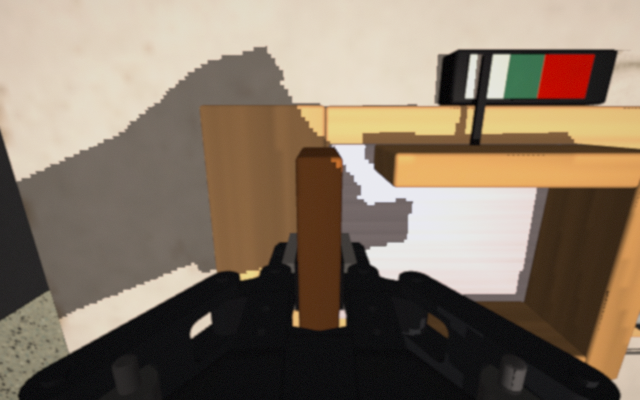

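View pics/top5.png

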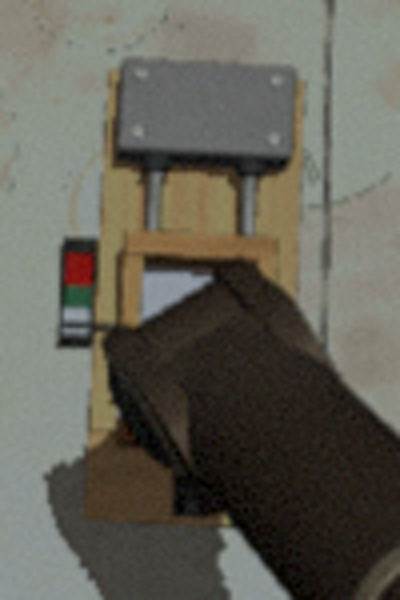

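Run:
```python
from h import *
import pickle
s=pickle.load(open('w5.pkl','rb'));C=cam('wrist',s)
im=cv2.imread('pics/w5.png')
cv2.imwrite('pics/w5c.png',cv2.resize(im[130:215,290:450],(800,425),interpolation=cv2.INTER_CUBIC))
b=cv2.GaussianBlur(im,(3,3),0).astype(float)
def ev(cols,lo,hi):
    o=[]
    for f in cols:
        d=np.abs(np.diff(b[lo:hi+1,f],axis=0)).sum(1);k=d.argmax();o.append((f,lo+.5+k))
    return np.array(o)
for n,c,lo,hi,z in [('board end',range(304,330),153,162,.0646),('rail outer',range(395,470),142,157,.06),('rail inner',range(405,520),180,191,.06)]:
    e=ev(c,lo,hi);p=cast(C,e,z)[:,:2];print(n,np.median(e,0),np.median(p,0).round(4),np.polyfit(p[:,0]-.496,p[:,1],1).round(4))
```

```text
board end [316.5 156.5] [0.4671 0.0773] [-0.011  0.077]
rail outer [432.  152.5] [0.5115 0.0773] [-0.0199  0.0776]
rail inner [462.  187.5] [0.5246 0.0632] [-0.0222  0.0639]
```

View pics/w5c.png

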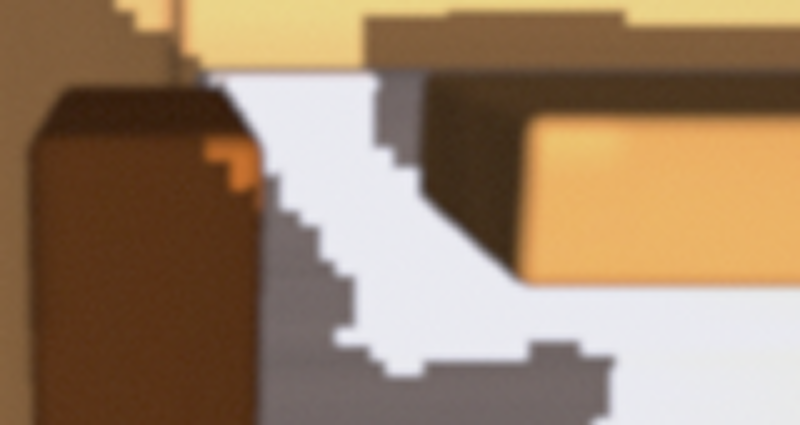

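Board end and rail outer face agree within 1 mm in y, so no sideways correction is needed. I'll ease forward.

```bash
python3 -m pendant '[{"dx":0.8,"dy":0,"dz":-0.1,"twist":0,"gripper":0},{"dx":0.6,"dy":0,"dz":0,"twist":0,"gripper":0},{"dx":0.3,"dy":0,"dz":0,"twist":0,"gripper":0},{"dx":0.2,"dy":0,"dz":0,"twist":0,"gripper":0},{"dx":0.2,"dy":0,"dz":0,"twist":0,"gripper":0}]'
python3 -m pendant '[{"dx":0.2,"dy":0,"dz":0,"twist":0,"gripper":0},{"dx":0.2,"dy":0,"dz":0,"twist":0,"gripper":0},{"dx":0.2,"dy":0,"dz":0,"twist":0,"gripper":0},{"dx":0,"dy":0,"dz":0,"twist":0,"gripper":0},{"dx":0,"dy":0,"dz":0,"twist":0,"gripper":0}]'
python3 - <<'E'
from h import *
import pickle
s=robot.get_state(); im=imaging.get_image('wrist'); cv2.imwrite('pics/w6.png',im[:,:,::-1]); pickle.dump(s,open('w6.pkl','wb'))
M=R.from_quat(s['eef_rot']).as_matrix();print(s['position'],'tool y ang',np.arctan2(M[1,1],M[0,1]),s['force'],s['ft_torque'])
E
```

```text
time_s: 8.2
position: [0.4859, 0.0232, 0.0264]
eef_rot: [0.714, 0.7, -0.0, -0.0]
force: [-1.6, -0.3, -0.4]
gripper_width: 0.201
time_s: 8.82
position: [0.4918, 0.023, 0.0264]
eef_rot: [0.715, 0.7, -0.0, -0.0]
force: [-2.0, -0.1, -0.4]
gripper_width: 0.209
[0.49176532 0.02303469 0.02642621] tool y ang -0.021138025969492515 [-1.97686137 -0.06970683 -0.44281677] [-0.08095679  0.39487412 -0.05255053]
```

View pics/w6.png

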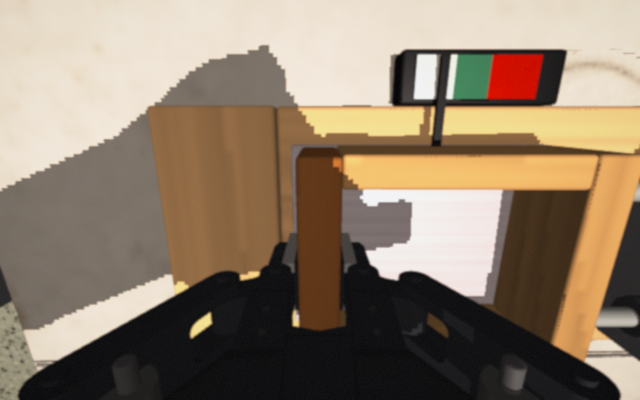

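In contact: the pointer (u≈440) sits just short of the green, and the force reads 2 N, so travel is about 5–6 mm. I need about 1.4 cm more, slowly.

```bash
python3 -m pendant '[{"dx":0.2,"dy":0,"dz":0,"twist":0,"gripper":0},{"dx":0.2,"dy":0,"dz":0,"twist":0,"gripper":0},{"dx":0.2,"dy":0,"dz":0,"twist":0,"gripper":0},{"dx":0.2,"dy":0,"dz":0,"twist":0,"gripper":0},{"dx":0.2,"dy":0,"dz":0,"twist":0,"gripper":0}]'
python3 -m pendant '[{"dx":0.2,"dy":0,"dz":0,"twist":0,"gripper":0},{"dx":0.2,"dy":0,"dz":0,"twist":0,"gripper":0},{"dx":0,"dy":0,"dz":0,"twist":0,"gripper":0},{"dx":0,"dy":0,"dz":0,"twist":0,"gripper":0}]'
python3 - <<'E'
from h import *
import pickle
s=robot.get_state(); im=imaging.get_image('wrist'); cv2.imwrite('pics/w7.png',im[:,:,::-1]); pickle.dump(s,open('w7.pkl','wb'))
cv2.imwrite('pics/w7c.png',cv2.resize(im[40:240,280:560,::-1],(800,571),interpolation=cv2.INTER_CUBIC))
M=R.from_quat(s['eef_rot']).as_matrix();print(s['position'],'tool y ang',np.arctan2(M[1,1],M[0,1]),s['force'],s['ft_torque'])
E
```

```text
time_s: 9.5
position: [0.5013, 0.0229, 0.0264]
eef_rot: [0.715, 0.7, -0.001, -0.0]
force: [-6.5, -1.5, 2.9]
gripper_width: 0.203
time_s: 10.0
position: [0.5048, 0.0229, 0.0263]
eef_rot: [0.715, 0.7, -0.001, -0.001]
force: [-6.9, -0.7, 4.7]
gripper_width: 0.209
[0.50481892 0.02287905 0.02626087] tool y ang -0.02117901048616019 [-6.92821649 -0.67778574  4.74783646] [-0.2216663   1.36481536 -0.08120146]
```

View pics/w7c.png

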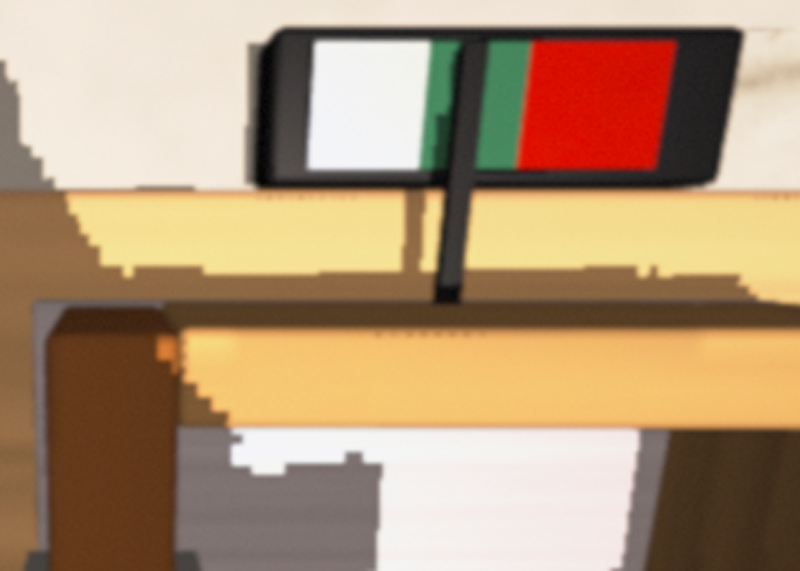

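The pointer stands inside the green, the force is 6.9 N and the yaw moment is small, so both rails are bearing. Fz has risen to 4.7 N, probably friction. I'll nudge slightly up and forward, then hold.

```bash
python3 -m pendant '[{"dx":0.1,"dy":0,"dz":0.05,"twist":0,"gripper":0},{"dx":0.1,"dy":0,"dz":0,"twist":0,"gripper":0},{"dx":0,"dy":0,"dz":0,"twist":0,"gripper":0},{"dx":0,"dy":0,"dz":0,"twist":0,"gripper":0}]'
python3 - <<'E'
from h import *
s=robot.get_state(); im=imaging.get_image('wrist'); cv2.imwrite('pics/w8.png',im[:,:,::-1])
M=R.from_quat(s['eef_rot']).as_matrix();print(s['position'],M[:,2],'tool y ang',np.arctan2(M[1,1],M[0,1]),s['force'],s['ft_torque'])
cv2.imwrite('pics/side8.png',cv2.resize(imaging.get_image('side')[150:240,250:400,::-1],(800,480),interpolation=cv2.INTER_CUBIC))
E
```

```text
time_s: 10.55
position: [0.5061, 0.0228, 0.0264]
eef_rot: [0.715, 0.7, -0.002, -0.001]
force: [-8.1, -0.5, -0.3]
gripper_width: 0.204
[0.50613581 0.02284461 0.02635809] [-3.62400388e-03 -7.73636390e-04 -9.99993134e-01] tool y ang -0.021038747965875394 [-8.05423129 -0.4765697  -0.26834502] [-0.10059696  1.50549112 -0.1252266 ]
```

View pics/w8.png

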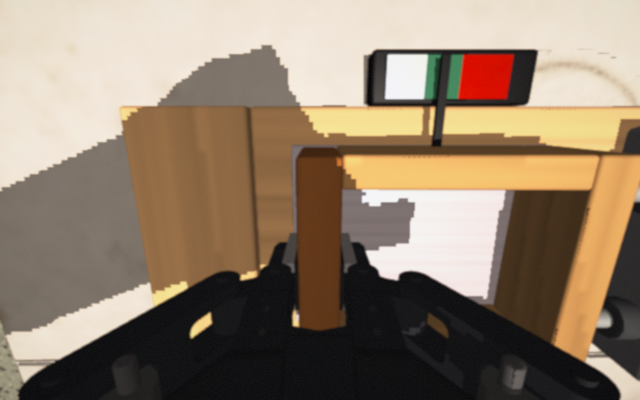

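View pics/side8.png

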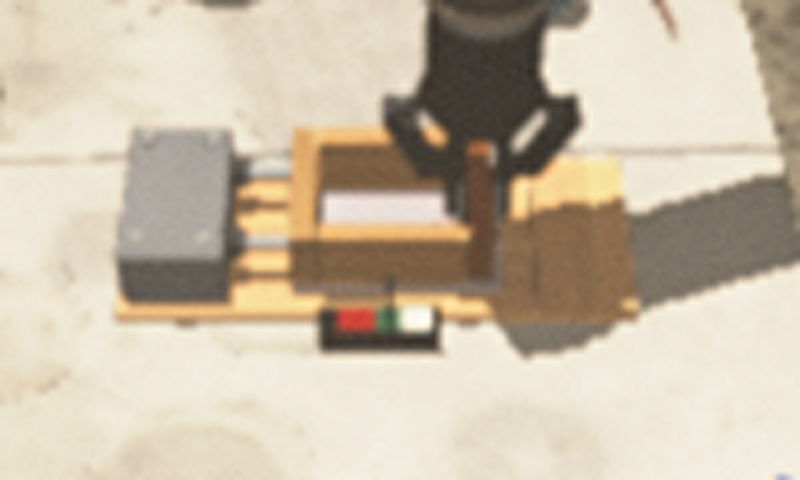

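The pointer is mid-green, the force is 8.1 N (about 20 mm) and Fz dropped to zero, so it was friction. Side view: the board is upright and flush against the rails. I'll hold.

```bash
python3 -m pendant '[{"dx":0,"dy":0,"dz":0,"twist":0,"gripper":0},{"dx":0,"dy":0,"dz":0,"twist":0,"gripper":0},{"dx":0,"dy":0,"dz":0,"twist":0,"gripper":0},{"dx":0,"dy":0,"dz":0,"twist":0,"gripper":0},{"dx":0,"dy":0,"dz":0,"twist":0,"gripper":0}]'
python3 -m pendant '[{"dx":0,"dy":0,"dz":0,"twist":0,"gripper":0},{"dx":0,"dy":0,"dz":0,"twist":0,"gripper":0},{"dx":0,"dy":0,"dz":0,"twist":0,"gripper":0},{"dx":0,"dy":0,"dz":0,"twist":0,"gripper":0},{"dx":0,"dy":0,"dz":0,"twist":0,"gripper":0}]'
python3 -m pendant '[{"dx":0,"dy":0,"dz":0,"twist":0,"gripper":0},{"dx":0,"dy":0,"dz":0,"twist":0,"gripper":0},{"dx":0,"dy":0,"dz":0,"twist":0,"gripper":0},{"dx":0,"dy":0,"dz":0,"twist":0,"gripper":0},{"dx":0,"dy":0,"dz":0,"twist":0,"gripper":0}]'
python3 -m pendant '[{"dx":0,"dy":0,"dz":0,"twist":0,"gripper":0},{"dx":0,"dy":0,"dz":0,"twist":0,"gripper":0},{"dx":0,"dy":0,"dz":0,"twist":0,"gripper":0},{"dx":0,"dy":0,"dz":0,"twist":0,"gripper":0},{"dx":0,"dy":0,"dz":0,"twist":0,"gripper":0}]'
python3 -m pendant '[{"dx":0,"dy":0,"dz":0,"twist":0,"gripper":0},{"dx":0,"dy":0,"dz":0,"twist":0,"gripper":0},{"dx":0,"dy":0,"dz":0,"twist":0,"gripper":0},{"dx":0,"dy":0,"dz":0,"twist":0,"gripper":0},{"dx":0,"dy":0,"dz":0,"twist":0,"gripper":0}]'
python3 -m pendant '[{"dx":0,"dy":0,"dz":0,"twist":0,"gripper":0},{"dx":0,"dy":0,"dz":0,"twist":0,"gripper":0},{"dx":0,"dy":0,"dz":0,"twist":0,"gripper":0},{"dx":0,"dy":0,"dz":0,"twist":0,"gripper":0},{"dx":0,"dy":0,"dz":0,"twist":0,"gripper":0}]'
python3 - <<'E'
from h import *
import pickle
s=robot.get_state(); im=imaging.get_image('wrist'); C=cam('wrist',s)
cv2.imwrite('pics/w9.png',cv2.resize(im[30:240,280:600,::-1],(800,525),interpolation=cv2.INTER_CUBIC))
cv2.imwrite('pics/top9.png',imaging.get_image('top')[:,:,::-1])
b=cv2.GaussianBlur(im,(3,3),0).astype(float)
def ed(ax,F,lo,hi,z):
    o=[]
    for f in F:
        L=b[lo:hi+1,f] if ax=='v' else b[f,lo:hi+1]
        k=np.abs(np.diff(L,axis=0)).sum(1).argmax()+lo+.5; o.append((f,k) if ax=='v' else (k,f))
    return cast(C,o,z)[:,:2]
for n,p in [('board end',ed('v',range(304,330),153,162,.063)),('rail outer',ed('v',range(350,450),150,160,.06)),('rail inner',ed('v',range(365,500),183,195,.06))]:
    print(n,np.median(p,0).round(4),np.polyfit(p[:,0]-.51,p[:,1],1).round(4))
p=ed('u',range(200,290),490,600,.06); 
print(s['time_s'],s['position'],s['force'],s['ft_torque'],s['gripper_width'])
E
```

```text
time_s: 11.28
position: [0.5061, 0.0228, 0.0264]
eef_rot: [0.715, 0.7, -0.002, -0.001]
force: [-8.4, -0.8, 0.0]
gripper_width: 0.204
time_s: 11.9
position: [0.5061, 0.0228, 0.0263]
eef_rot: [0.715, 0.7, -0.002, -0.001]
force: [-9.2, 0.0, 0.1]
gripper_width: 0.207
time_s: 12.52
position: [0.5061, 0.0229, 0.0264]
eef_rot: [0.714, 0.7, -0.002, -0.001]
force: [-8.6, -0.8, 1.3]
gripper_width: 0.205
time_s: 13.15
position: [0.5061, 0.0228, 0.0264]
eef_rot: [0.715, 0.7, -0.002, -0.001]
force: [-8.3, -0.8, 0.7]
gripper_width: 0.197
time_s: 13.78
position: [0.5061, 0.0228, 0.0264]
eef_rot: [0.714, 0.7, -0.002, -0.001]
force: [-8.1, -1.2, 1.1]
gripper_width: 0.201
time_s: 14.4
position: [0.5061, 0.0228, 0.0263]
eef_rot: [0.715, 0.7, -0.002, -0.001]
force: [-7.8, -1.2, -0.2]
gripper_width: 0.205
board end [0.5079 0.077 ] [-0.0214  0.077 ]
rail outer [0.5393 0.0767] [-0.0231  0.0774]
rail inner [0.5527 0.0628] [-0.0197  0.0637]
14.4 [0.50607526 0.02281025 0.02634204] [-7.84609647 -1.24032207 -0.21358439] [-0.12618383  1.52131006 -0.06852269] 0.20478711521693171
```

View pics/w9.png

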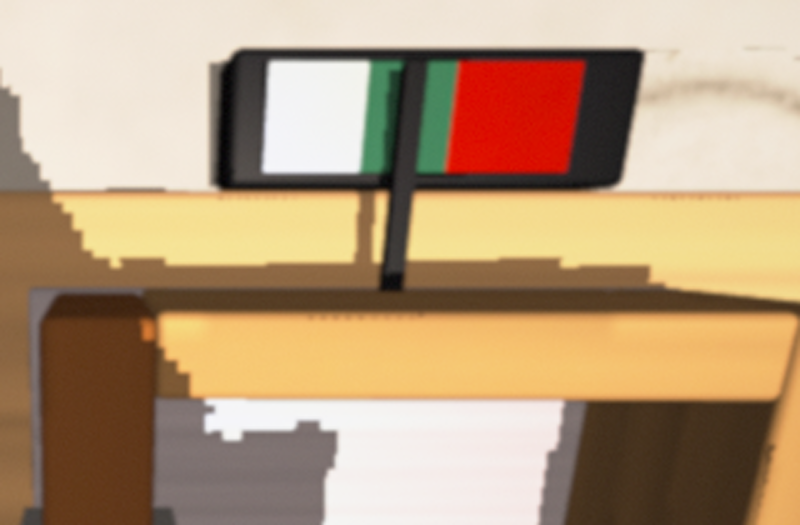

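View pics/top9.png

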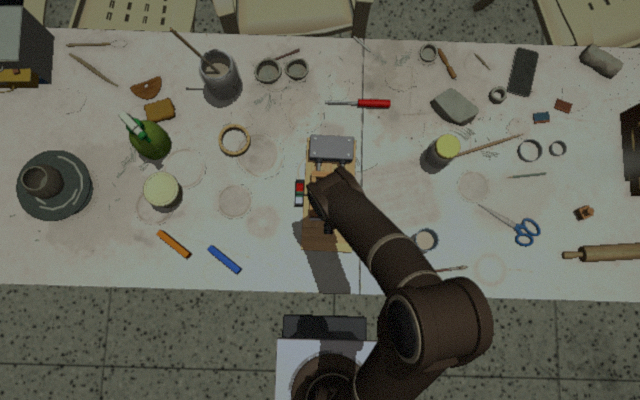

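The pointer is mid-green, the board end is flush with the rail within 1 mm, and the steady push has lasted 3.8 s. Cup (424,240), jar (447,147) and tape (235,140) have not moved.

```bash
python3 -c "
from plant import job_done
print(job_done())"
```

```text
the job is handed in; nothing more can be done
None
```

I gripped the brown end board, set it across the open rail ends and pressed it forward until the pointer stood mid-green. I held it there about 3.8 s and handed the job in at about 14.5 s, still gripping and pressing.

What the last checks showed:
- **Push:** steady at 7.8–9.2 N by the wrist sensor, which puts the carriage at about 20 mm of travel. The tool position stayed constant to within 0.1 mm.
- **Pointer:** mid-green in the wrist picture.
- **Centring:** the board's left end is within about 1 mm of the rail's outer face. The right end was hidden by the gripper.
- **Squareness:** the tool is at -0.021 rad and the rails at -0.020 to -0.023 rad.
- **Height:** the underside is about 18 mm over the table, worked out from the tool height at the grasp.
- **Bystanders:** cup, jar and tape are where they were in the top view.

Three things went differently or disagreed:
- **Refused rows:** the first move rows were refused because some fields were missing, so nothing moved.
- **Vertical force:** it rose to 4.7 N during the press, apparently friction, and went away after I nudged the board slightly up and forward.
- **Board yaw:** one edge fit in the hand read -0.06 rad. It was disturbed by shadow, and a second reading gave -0.017 rad.

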